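Clamp a test block through the press guard window

TASK

Push the blue shutter of the yellow press guard fully open to its stop by the black lip on it, then reach down through the uncovered window and press the red lever pad fully down to its stop, so that the test block is clamped. Only touch and push: neither fingers nor arm may touch the yellow guard or its rails, nothing is to be lifted, and the test block, ring, shaft and loupe stay where they are. Leave the shutter open and the lever down.

Things in the scene. Friction and masses are not known exactly. Their poses are not given: they have to be found in the camera images.
- press: Grey base plate of a small bench press, 170 (its x) x 182 (its y) x 12 mm, fixed to the worktop; origin at the centre of its underside, z up. It carries the lever and the shutter. Its x points away from the robot, its y to the left, turned by up to 0.5 rad.
- guard: Fixed guard, not to be touched (over 1 N counts): yellow top plate 170 x 182 x 5 mm, upper face 95 mm above the worktop, on corner posts with clear panels left, right and behind. Origin and axes as the press. Two aluminium shutter rails along y, inner sides 36 mm either side of the window centre in x, 6 mm wide, tops at 101 mm; a cross bar at the left end, y = +86 to +91 mm, top at 100 mm.
- window (a point): Centre of the rectangular window in the guard's top plate, at the plate's upper face: 35 mm in -x and 41 mm in -y from the guard's origin, 95 mm up. The opening is 60 mm along the guard's x and 72 mm along its y. Its axes are those of the guard.
- shutter (a joint): Opening of the blue shutter in m: 0 closed over the window, 0.084 fully open at its stop. It slides towards the guard's +y (left), takes about 2.5 N and stays where it is left. The shutter is 70 (x) x 84 (y) x 3 mm, upper face 98.5 mm above the worktop; closed it is centred on the window, fully open it clears it by 6 mm.
- shutter_lip (a point): Top middle of the -y face of the black push lip on the shutter, 112 mm above the worktop and moving with the shutter; it is 9.5 mm in +y from the shutter's centre. The lip is upright, 50 mm wide along x, 5 mm thick, and rises 13.5 mm above the shutter; small sloping ribs stand behind it on its +y side. Push its -y face towards +y.
- lever (a joint): Angle of the press lever in rad: 0 raised, 0.146 fully down at its stop (pad 15 mm lower). Hinged at the rear; needs about 8 N at the pad all the way and stays where it is left.
- lever_pad (a point): Centre of the top of the red lever pad (36 along x by 34 mm along y), under the middle of the window. Raised it is 83 mm above the worktop, tilted up 0.15 rad towards the front; at the stop it is level, 68 mm above the worktop and 35 mm in -x of the origin of the guard. It moves with the lever.
- test_block: Round steel hardness test block, 62 mm across, 13 mm high, loose on the press base under the lever's rubber foot, which comes down to its top when the lever is fully down. Origin at the centre of its underside.
- ring_sample: Loose steel sample ring, 52 mm across, 16 mm high, beside the press; origin at the centre of its underside.
- shaft_sample: Loose stepped steel shaft lying on the worktop, 90 mm long along its y, 25 mm thick, beside the press; origin at the centre of its underside.
- loupe: Loose black eye loupe, 38 mm across, 38 mm high, beside the press; origin at the centre of its underside.

How it is judged:
On the way, in this order (a step that is already met when the one before it is completed fails the run):
1. the shutter is pushed fully open (value of joint shutter above 0.08 m), for 0.2 s.
2. the lever pad is pressed down to its stop (value of joint lever above 0.128 rad), for 0.2 s.
At the end, for the whole second after the job is handed in: The shutter is open to within 6 mm of its stop, the lever is down to within 2 mm (0.018 rad) of its stop, the test block lies under the foot within 8 mm of where it was, and ring, shaft and loupe are within 10 mm of where they stood (value of joint shutter above 0.078 m and value of joint lever above 0.128 rad and linear speed of test_block below 0.01 m/s and distance of test_block from where it was at the start of the episode below 0.008 m and distance of each of ring_sample, shaft_sample, loupe from where it was at the start of the episode below 0.01 m); the robot touches nothing.
It fails at once if the fingers or the arm push on the yellow guard or its rails with more than 1 N (contact force between any of the fingers, the arm and guard above 1 N).
It fails at once if the test block is moved more than 8 mm or lifted (distance of test_block from where it was at the start of the episode above 0.008 m).
It fails at once if the steel sample ring is moved more than 10 mm or lifted (distance of ring_sample from where it was at the start of the episode above 0.01 m).
It fails at once if the sample shaft is moved more than 10 mm or lifted (distance of shaft_sample from where it was at the start of the episode above 0.01 m).
It fails at once if the loupe is moved more than 10 mm or lifted (distance of loupe from where it was at the start of the episode above 0.01 m).
It also fails if it takes over 43 s, if anything falls off the work surface, if the arm or the gripper's body presses on something with over 40 N, if the wrist force passes 120 N, or if a joint passes its speed limit or range.

ROBOT

A 7-joint arm with a two-finger parallel gripper is mounted at the origin on a cart in front of the work surface, level with it; the furniture and walls round the work are solid. World frame = base frame: x ahead of the robot, y to its left, z up, the work surface at z = 0. Lengths are in m, angles in rad, forces in N, time in s.
With the tool pointing down it reaches from about 0.4 to 0.85 m from the base axis. Payload 10.4 kg.
Tool frame: the origin (TCP) lies between the finger pads; the fingertips stand 11 mm ahead of it and the grasp point (between the pads) lies 8 mm behind it (r.tcp_to_tips is the distance from the TCP to the fingertips, in m); z points along the fingers, y is the line along which they close (so a half turn about z gives the same grasp; the last joint's range is limited). The gripper opens to 87 mm and grips with 3 to 60 N. Pads are 19 mm wide; open, the fingers measure 117 mm over their backs; the gripper's body (75 mm by 190 mm) begins 51 mm behind the grasp point.
Start: joints at [-1.139, 0.332, -0.065, 1.46, 0.022, 1.35, -0.088], TCP at [0.275, 0.561, 0.234] pointing down, gripper open.
Joint ranges: [-2.6, 2.6], [-0.5, 2.12], [-1.47, 1.34], [0.16, 2.42], [-1.27, 4.41], [0.06, 2.06], [-2.6, 2.6]. Speed limits (rad/s): [2.22, 2.22, 2.79, 2.79, 3.14, 3.14, 3.14].

INTERFACE

Orientations are given as a unit quaternion [x, y, z, w].
In Python, from bench import r gives the robot as it stands. The module is installed in compiled form; this text tells all that it offers.
- The arm moves only by the shell command python3 -m crank 'ROWS' [FORCE]. ROWS is JSON, a list of rows, each an object of numbers: "claw": the closure, from -1 (fully open) to 1 (shut); "dx", "dy", "dz": the shift along the tool's x, y, z each as a share of 3 cm, from -1 to 1; "ax", "ay", "az": the turn, a rotation vector about the tool's x, y, z each as a share of 6 degrees, from -1 to 1. A call has 1 to 8 rows; each row shifts and turns the commanded pose from where the row before left it, along the tool's axes as they then stand; what a row does not reach is not made up. A row lasts 1/12 s, in which the tool goes at most 41.7 mm and 7.16 degrees, less where a joint would pass 70% of its speed; a pose out of reach is approached as far as the arm can. A call with a number of a shift or a turn outside -1 to 1 is refused whole. A call with a gripper value outside its range is refused whole. The fingers move at their own pace and stop on an object; FORCE is the grip in N (left out, the last holds). Time passes only in rows, so rows that do not move let the fingers close. It gives the time, the measured TCP pose, the force, the opening and the grip force at its end, in the units of the state.
- r.read_state(): the state, without advancing time (a new reading comes with each control period).
- r.camera(name): name is "scene" or "top" or "wrist"; returns a dict with "color" (384x512x3 uint8, red, green, blue), "mtx" (3x3 intrinsics, pixels), "R" (3x3) and "t" (3): a world point X has camera coordinates R X + t; the wrist camera has in their place "hand_eye" (4x4, takes a point from camera to tool coordinates, whose origin is the TCP and whose axes are the flange's). Camera axes: x right, y down, z forward; pixel columns grow to the right and rows downward; lengths in m; the calibration is good to about 2 mm. A picture is of the moment at which its call begins: read the wrist's pose just before it. There is no depth.
- r.close_job(): hands the job in; it is judged then, once.
The state is a dict: "time": time; "joint_positions": joint angles; "joint_vel": joint speeds; "joint_torque": joint torques, N m; "ee_pos": TCP position; "eef_rot": TCP orientation; "ft_force": force on the tool from outside, world axes, zero at the start; "torque": the same for the moment, N m; "width": finger opening in m; "grip_force": force on a finger pad.
Only numpy, scipy, OpenCV 4.12 (cv2) and the standard library are available. Lean on these libraries where they do the work, as an engineer would, in place of code of your own. Each camera call takes 0.05 s, during which the arm holds its last target. There are 200 camera calls.

## Working session

There is one attempt and no reset: what is moved stays moved. The work goes in short steps, Python scripts to look and compute and a shell command to move; the robot and the scene stay as the last step left them, time stands still between calls to the robot, and variables do not carry over. Pictures are saved under pics/ and viewed, at most 10 in all, crops included, and the job is handed in when it is done.

```bash
mkdir -p pics; python3 - <<'E'
from bench import r
import cv2,pickle
s=r.read_state();print(s)
for n in("scene","top"):
    c=r.camera(n);pickle.dump(c,open(n+".pkl","wb"));cv2.imwrite(f"pics/{n}0.png",c["color"][:,:,::-1]);print(n,c["mtx"],c["R"],c["t"])
E
```

```text
{'time': 0.0, 'joint_positions': array([-1.13861927,  0.33285459, -0.06467618,  1.46093605,  0.0215951 ,
        1.3499151 , -0.08851834]), 'joint_vel': array([ 0.00129134,  0.00029058, -0.00033044,  0.00065342, -0.00078017,
        0.00084053,  0.00179659]), 'joint_torque': array([-1.01581420e-03, -6.23265338e+01,  2.39437725e-02, -3.89899278e+01,
       -6.15045056e-02,  3.98312195e-02,  1.03131570e-04]), 'ee_pos': array([0.27439056, 0.56112966, 0.23276718]), 'eef_rot': array([ 2.25444247e-01,  9.74255813e-01, -6.97763890e-04, -1.25624455e-04]), 'ft_force': array([-0.86424695,  0.44428456, -0.13204845]), 'torque': array([0.00602857, 0.05951543, 0.00346815]), 'grip_force': 0.0, 'width': 0.0872658476494817}
scene [[432.83524551   0.         260.89919117]
 [  0.         432.83524551 190.82696821]
 [  0.           0.           1.        ]] [[ 0.5039106  -0.86353402  0.01957303]
 [-0.60774786 -0.370568   -0.70236877]
 [ 0.61377247  0.3420356  -0.7115441 ]] [-0.20169294  0.40023976  0.62143197]
top [[354.48112513   0.         261.7861418 ]
 [  0.         354.48112513 189.93686448]
 [  0.           0.           1.        ]] [[-0.00546471 -0.99997847  0.00363224]
 [-0.98513041  0.00475975 -0.17174232]
 [ 0.17172134 -0.00451675 -0.98513521]] [0.07189241 0.52697091 0.84566284]
```

View pics/scene0.png

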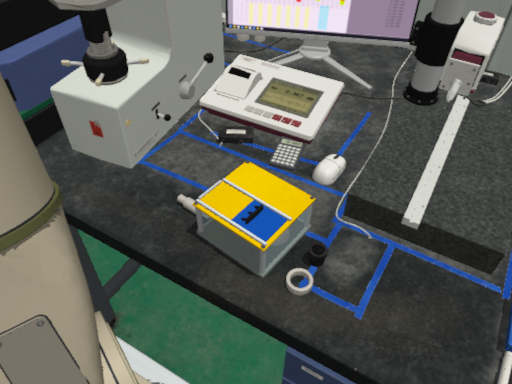

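View pics/top0.png

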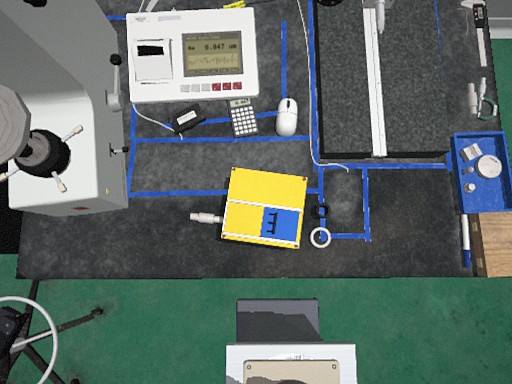

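The scene view shows the guard at about (255,205) px with the blue shutter and black lip at (255,215), ring at (299,281) and loupe at (316,253). In the top view the guard is at (264,206), shutter at (278,223), loupe at (320,211), ring at (320,237) and shaft at (206,217). Next I measure these.

```bash
cat > h.py <<'E'
import numpy as np,cv2
def cast(c,px,z):
    """pixels -> world points on plane z; c has mtx,R,t"""
    px=np.atleast_2d(px).astype(float)
    d=np.c_[px,np.ones(len(px))]@np.linalg.inv(c["mtx"]).T@c["R"]
    o=-c["R"].T@c["t"]
    return o+d*((z-o[2])/d[:,2])[:,None]
def big(m):
    cs=cv2.findContours(m.astype(np.uint8),cv2.RETR_EXTERNAL,cv2.CHAIN_APPROX_NONE)[0]
    return max(cs,key=cv2.contourArea)[:,0,:]
def masks(img):
    h=cv2.cvtColor(img,cv2.COLOR_RGB2HSV)
    y=cv2.inRange(h,(20,150,120),(35,255,255)); b=cv2.inRange(h,(100,150,70),(125,255,255))
    return y,b
def rect(P):
    """min rect -> centre, yaw of x axis (nearest 0), sizes along x,y"""
    (c,s,a)=cv2.minAreaRect((P[:,:2]*1000).astype(np.float32))
    a=(a+45)%90-45 if True else a
    u=np.radians(a);X=P[:,:2]*1000@np.array([[np.cos(u),-np.sin(u)],[np.sin(u),np.cos(u)]])
    return np.array(c)/1000,u,np.ptp(X,0)
E
cat > m1.py <<'E'
import pickle
from h import *
for n in("scene","top"):
    c=pickle.load(open(n+".pkl","rb"));y,b=masks(c["color"])
    k=np.ones((9,9),np.uint8)
    yy=big(cv2.morphologyEx(y,cv2.MORPH_CLOSE,k))
    lo,hi=yy.min(0)-3,yy.max(0)+3
    roi=np.zeros_like(y);roi[lo[1]:hi[1],lo[0]:hi[0]]=255
    g=cv2.morphologyEx((y|b)&roi,cv2.MORPH_CLOSE,k)
    c1,u,sz=rect(cast(c,big(g),.095));print(n,"guard",c1,u,sz)
    B=big(cv2.morphologyEx(b&roi,cv2.MORPH_CLOSE,k));print(" shutter",*rect(cast(c,B,.0985)))
    R=np.array([[np.cos(u),-np.sin(u)],[np.sin(u),np.cos(u)]])
    print(" window pred",c1+R@[-.035,-.041])
c=pickle.load(open("top.pkl","rb"))
print("loupe,ring,shaft",cast(c,[[320,211],[320,237],[206,217]],.016))
E
python3 m1.py
python3 - <<'E'
import cv2
a=cv2.imread("pics/top0.png")[155:260,180:345];b=cv2.imread("pics/scene0.png")[150:300,170:340]
a=cv2.resize(a,(400,255),interpolation=cv2.INTER_CUBIC);b=cv2.resize(b,(400,353),interpolation=cv2.INTER_CUBIC)
import numpy as np
cv2.imwrite("pics/c.png",np.hstack([np.vstack([a,np.zeros((98,400,3),np.uint8)]),b]))
E
```

```text
scene guard [0.4997258  0.08480394] -0.14862050095101648 [210.6852939  232.50363741]
 shutter [0.43792172 0.02766307] -0.14255634999085154 [67.81435178 81.29031429]
 window pred [0.4590406 0.0494385]
top guard [0.47936395 0.07060985] -0.1457336343293706 [171.49487978 214.56167267]
 shutter [0.43849936 0.02871147] -0.13983979252091622 [68.25419641 81.17913031]
 window pred [0.43878101 0.0351271 ]
loupe,ring,shaft [[ 0.47673055 -0.08044869  0.016     ]
 [ 0.41036716 -0.07821284  0.016     ]
 [ 0.46276195  0.21238604  0.016     ]]
```

View pics/c.png

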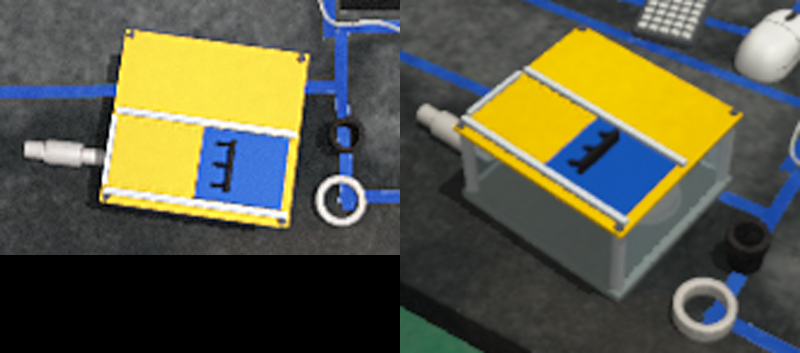

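The crop confirms the shutter is closed: blue plate between the rails with the lip near its middle. It is centred at about (0.438, 0.028), yaw about −0.14, in both views. Next I work out the approach move.

```bash
cat > go.py <<'E'
# usage: go.py gx gy tipz : point in guard axes (mm) relative to window centre, tip height (mm); prints tool-frame shift and turn
import sys
from h import *
from bench import r
from scipy.spatial.transform import Rotation as Ro
import json
W=json.load(open("win.json"))  # [x,y,yaw]
def info(g):
    s=r.read_state();p=s["ee_pos"];R=Ro.from_quat(s["eef_rot"])
    u=W[2];G=np.array([[np.cos(u),-np.sin(u)],[np.sin(u),np.cos(u)]])
    tips=p+R.as_matrix()@[0,0,r.tcp_to_tips]
    print("t",round(s["time"],2),"tips guard(mm)",np.round(1000*np.r_[G.T@(tips[:2]-W[:2]),tips[2]],1),"F",np.round(s["ft_force"],1),"w",round(s["width"],4))
    Rt=np.c_[[-np.cos(u),-np.sin(u),0],[-np.sin(u),np.cos(u),0],[0,0,-1]]
    dr=(R.inv()*Ro.from_matrix(Rt)).as_rotvec(degrees=True)
    tgt=np.r_[np.array(W[:2])+G@(np.array(g[:2])/1000),g[2]/1000]
    d=tgt-tips
    print("turn/6deg",np.round(dr/6,2)," shift now-axes/30mm",np.round(R.inv().apply(d)/.03,2)," after-turn axes/30mm",np.round(Rt.T@d/.03,2))
if __name__=="__main__": info([float(a) for a in sys.argv[1:4]])
E
echo '[0.4382,0.0282,-0.1415]' > win.json; python3 go.py 0 0 230; python3 -c "
from bench import r
print(r.tcp_to_tips,r.camera('wrist')['hand_eye'])"
```

```text
t 0.1 tips guard(mm) [-237.3  504.5  221.8] F [ 0.7 -0.3  0.3] w 0.0874
turn/6deg [-0.01 -0.   -2.99]  shift now-axes/30mm [-12.71 -13.56  -0.25]  after-turn axes/30mm [ -7.91 -16.82  -0.27]
0.011 [[ 2.18435347e-04 -9.69695382e-01 -2.44317043e-01  6.72361795e-02]
 [ 9.99999701e-01  3.06423887e-05  7.72445084e-04  5.12579475e-04]
 [-7.41549973e-04 -2.44317139e-01  9.69695099e-01 -1.51158821e-01]
 [ 0.00000000e+00  0.00000000e+00  0.00000000e+00  1.00000000e+00]]
```

```bash
python3 -m crank '[{"claw":1,"az":-1},{"claw":1,"az":-1},{"claw":1,"az":-1},{"claw":1,"dx":-0.45,"dy":-0.95},{"claw":1,"dx":-0.45,"dy":-0.95},{"claw":1,"dx":-0.45,"dy":-0.95},{"claw":1,"dx":-0.45,"dy":-0.95},{"claw":1,"dx":-0.45,"dy":-0.95}]' && python3 go.py 0 0 230
```

```text
invalid input at $[0]: expected keys claw, dx, dy, dz, ax, ay, az
```

```bash
python3 -m crank '[{"claw":1,"dx":-0.45,"dy":-0.95},{"claw":1,"dx":-0.45,"dy":-0.95},{"claw":1,"dx":-0.45,"dy":-0.95},{"claw":1,"dx":-0.45,"dy":-0.95},{"claw":1,"dx":-0.45,"dy":-0.95},{"claw":1,"dx":-0.45,"dy":-0.95}, {"claw":1,"dx":-0.45,"dy":-0.95}]' && python3 go.py 0 0 230
```

```text
invalid input at $[0]: expected keys claw, dx, dy, dz, ax, ay, az
```

```bash
python3 -m crank '[{"claw":1,"dx":0,"dy":0,"dz":0,"ax":0,"ay":0,"az":-1},{"claw":1,"dx":0,"dy":0,"dz":0,"ax":0,"ay":0,"az":-1},{"claw":1,"dx":0,"dy":0,"dz":0,"ax":0,"ay":0,"az":-1},{"claw":1,"dx":-0.45,"dy":-0.95,"dz":0,"ax":0,"ay":0,"az":0},{"claw":1,"dx":-0.45,"dy":-0.95,"dz":0,"ax":0,"ay":0,"az":0},{"claw":1,"dx":-0.45,"dy":-0.95,"dz":0,"ax":0,"ay":0,"az":0},{"claw":1,"dx":-0.45,"dy":-0.95,"dz":0,"ax":0,"ay":0,"az":0},{"claw":1,"dx":-0.45,"dy":-0.95,"dz":0,"ax":0,"ay":0,"az":0}]' && python3 go.py 0 0 230
```

```text
time: 0.82
ee_pos: [0.3216, 0.4093, 0.2333]
eef_rot: [0.07, 0.998, -0.0, -0.0]
ft_force: [1.4, 1.3, 0.2]
width: 0.0417
grip_force: 0.0
t 0.82 tips guard(mm) [-169.2  360.9  222.3] F [1.4 1.3 0.2] w 0.0417
turn/6deg [-0.   -0.    0.01]  shift now-axes/30mm [ -5.63 -12.03  -0.26]  after-turn axes/30mm [ -5.64 -12.03  -0.26]
```

```bash
python3 -m crank '[{"claw":1,"dx":-0.45,"dy":-0.95,"dz":0,"ax":0,"ay":0,"az":0},{"claw":1,"dx":-0.45,"dy":-0.95,"dz":0,"ax":0,"ay":0,"az":0},{"claw":1,"dx":-0.45,"dy":-0.95,"dz":0,"ax":0,"ay":0,"az":0},{"claw":1,"dx":-0.45,"dy":-0.95,"dz":0,"ax":0,"ay":0,"az":0},{"claw":1,"dx":-0.45,"dy":-0.95,"dz":0,"ax":0,"ay":0,"az":0},{"claw":1,"dx":-0.45,"dy":-0.95,"dz":0,"ax":0,"ay":0,"az":0},{"claw":1,"dx":-0.45,"dy":-0.95,"dz":0,"ax":0,"ay":0,"az":0},{"claw":1,"dx":-0.45,"dy":-0.95,"dz":0,"ax":0,"ay":0,"az":0}]' && python3 -m crank '[{"claw":1,"dx":-0.45,"dy":-0.95,"dz":0,"ax":0,"ay":0,"az":0},{"claw":1,"dx":-0.45,"dy":-0.95,"dz":0,"ax":0,"ay":0,"az":0},{"claw":1,"dx":-0.45,"dy":-0.95,"dz":0,"ax":0,"ay":0,"az":0},{"claw":1,"dx":-0.45,"dy":-0.95,"dz":0,"ax":0,"ay":0,"az":0},{"claw":1,"dx":-0.2,"dy":-0.6,"dz":0,"ax":0,"ay":0,"az":0},{"claw":1,"dx":0,"dy":0,"dz":0,"ax":0,"ay":0,"az":0},{"claw":1,"dx":0,"dy":0,"dz":0,"ax":0,"ay":0,"az":0}]' && python3 go.py 0 0 230
cat > look.py <<'E'
import sys,pickle
from h import *
from bench import r
from scipy.spatial.transform import Rotation as Ro
s=r.read_state();c=r.camera("wrist")
T=np.eye(4);T[:3,:3]=Ro.from_quat(s["eef_rot"]).as_matrix();T[:3,3]=s["ee_pos"]
M=np.linalg.inv(T@c["hand_eye"]);c["R"],c["t"]=M[:3,:3],M[:3,3]
n=sys.argv[1];pickle.dump(c,open(n+".pkl","wb"));cv2.imwrite(f"pics/{n}.png",c["color"][:,:,::-1])
y,b=masks(c["color"])
k=np.ones((9,9),np.uint8)
B=big(cv2.morphologyEx(b,cv2.MORPH_CLOSE,k));print("shutter",*rect(cast(c,B,.0985)),B.min(0),B.max(0))
E
python3 look.py w1
```

```text
time: 1.48
ee_pos: [0.3964, 0.1684, 0.2335]
eef_rot: [0.07, 0.998, 0.0, -0.0]
ft_force: [1.4, -0.2, 0.7]
width: 0.0008
grip_force: 0.0
time: 2.07
ee_pos: [0.4372, 0.0303, 0.2334]
eef_rot: [0.071, 0.997, 0.0, -0.0]
ft_force: [-0.2, -0.4, -0.4]
width: 0.0004
grip_force: 0.0
t 2.07 tips guard(mm) [ -1.3   1.9 222.4] F [-0.2 -0.4 -0.4] w 0.0004
turn/6deg [ 0.   -0.   -0.01]  shift now-axes/30mm [-0.04 -0.06 -0.25]  after-turn axes/30mm [-0.04 -0.06 -0.25]
shutter [0.43752371 0.0297864 ] -0.14366875237817764 [68.17905434 82.40891747] [205 155] [298 229]
```

View pics/w1.png

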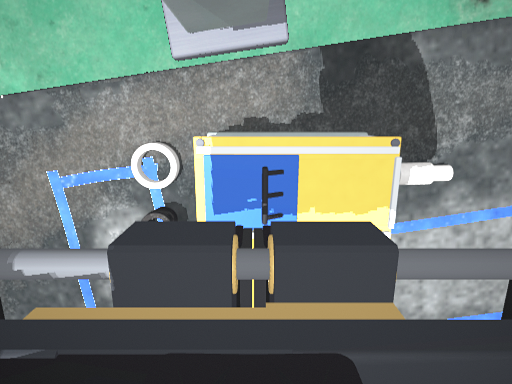

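The wrist view shows the shutter at about (205–298, 155–229) px, the lip at (265,195) and the ring at (155,165). The gripper covers everything below row 225. I check the finger geometry and the lip position.

```bash
python3 - <<'E'
import pickle,json
from h import *
c=pickle.load(open("w1.pkl","rb"));H=np.linalg.inv(c["hand_eye"])
print(c["mtx"][0,0])
for p in([0,0,0],[0,0,.011],[.01,.015,.011],[.01,.0585-.0435,-.059],[.0375,.095,-.059],[.0375,-.095,-.059],[-.01,0,.011],[.01,.015,-.03]):
    q=c["mtx"]@(H[:3,:3]@p+H[:3,3]);print(p,np.round(q[:2]/q[2]))
W=json.load(open("win.json"));u=W[2];G=np.array([[np.cos(u),-np.sin(u)],[np.sin(u),np.cos(u)]])
# lip: dark pixels near the shutter, top edge at z=.112
for n in("top","scene","w1"):
    c=pickle.load(open(n+".pkl","rb"));h=c["color"].max(2).astype(int)
    v,uu=np.mgrid[:384,:512]
    P=cast(c,np.c_[uu.ravel(),v.ravel()],.112)[:,:2]
    L=(P-W[:2])@G*1000
    m=(h.ravel()<60)&(abs(L[:,0])<26)&(abs(L[:,1])<30)
    a=L[m&(abs(L[:,0])<24)]
    print(n,m.sum(),"y range",np.percentile(a[:,1],[0,2,10,50]) if len(a) else 0,"x",a[:,0].min(),a[:,0].max())
E
```

```text
327.6218704355916
[0, 0, 0] [251. 254.]
[0, 0, 0.011] [251. 246.]
[0.01, 0.015, 0.011] [280. 228.]
[0.01, 0.015000000000000006, -0.059] [297. 302.]
[0.0375, 0.095, -0.059] [572. 219.]
[0.0375, -0.095, -0.059] [-73. 219.]
[-0.01, 0, 0.011] [251. 263.]
[0.01, 0.015, -0.03] [288. 262.]
top 45 y range [10.97043901 11.05929018 11.68373131 14.62187611] x -22.19582660740997 22.095458239187295
scene 91 y range [4.58099156 4.81247438 5.63458755 9.43326636] x -23.49235925434605 20.371346467685765
w1 388 y range [-29.947102   -23.63676201  11.77627813  14.54663124] x -23.92577393896343 23.7661637537206
```

```bash
python3 - <<'E'
from bench import r
import cv2,numpy as np,pickle
c=r.camera("scene");pickle.dump(c,open("scene1.pkl","wb"))
a=c["color"][60:300,130:370,::-1];a=cv2.resize(a,(480,480),interpolation=cv2.INTER_CUBIC)
b=cv2.imread("pics/w1.png")[200:320,100:400];b=cv2.resize(b,(320,128),interpolation=cv2.INTER_CUBIC)
b2=cv2.resize(cv2.imread("pics/w1.png")[210:320,200:300],(320,352),interpolation=cv2.INTER_CUBIC)
cv2.imwrite("pics/d.png",np.hstack([a,np.vstack([b,b2])]))
E
```

```text
(no output)
```

View pics/d.png

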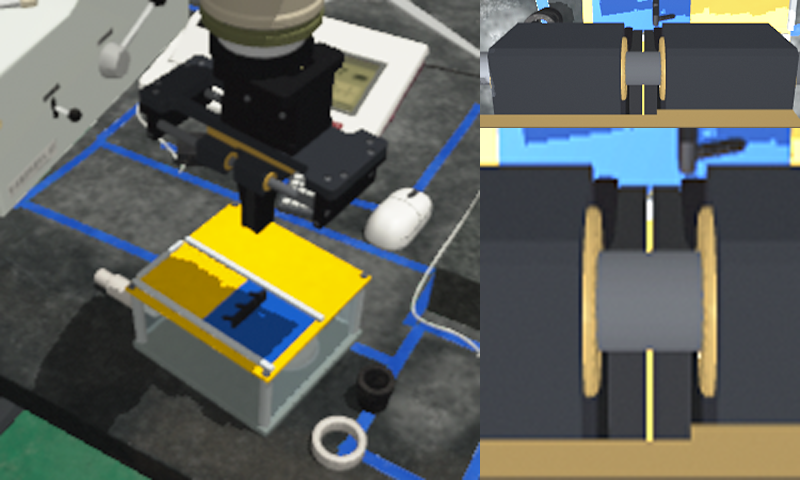

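The composite shows the closed fingers as a slim pair, with the wide gripper body well above the guard. The lip face measures about 10–11 mm in +y of the window centre. Descend in front of it.

```bash
echo '[0.4380,0.0290,-0.1425]' > win.json; python3 -m crank '[{"claw":1,"dx":-0.05,"dy":-0.8,"dz":0,"ax":0,"ay":0,"az":0},{"claw":1,"dx":0,"dy":0,"dz":0.8,"ax":0,"ay":0,"az":0},{"claw":1,"dx":0,"dy":0,"dz":0.8,"ax":0,"ay":0,"az":0},{"claw":1,"dx":0,"dy":0,"dz":0.8,"ax":0,"ay":0,"az":0},{"claw":1,"dx":0,"dy":0,"dz":0.8,"ax":0,"ay":0,"az":0},{"claw":1,"dx":0,"dy":0,"dz":0.4,"ax":0,"ay":0,"az":0},{"claw":1,"dx":0,"dy":0,"dz":0.2,"ax":0,"ay":0,"az":0},{"claw":1,"dx":0,"dy":0,"dz":0,"ax":0,"ay":0,"az":0}]' && python3 go.py 0 0 105; python3 look.py w2; python3 - <<'E'
from bench import r
import cv2,numpy as np
c=r.camera("scene")
a=c["color"][120:270,180:330,::-1];a=cv2.resize(a,(480,480),interpolation=cv2.INTER_CUBIC)
cv2.imwrite("pics/e.png",a)
E
```

```text
time: 2.83
ee_pos: [0.4346, 0.0078, 0.1185]
eef_rot: [0.069, 0.998, -0.0, -0.001]
ft_force: [-0.6, 0.0, 0.5]
width: 0.0006
grip_force: 0.0
t 2.83 tips guard(mm) [ -0.3 -21.5 107.5] F [-0.6  0.   0.5] w 0.0006
turn/6deg [-0.01 -0.02  0.03]  shift now-axes/30mm [-0.01  0.72  0.08]  after-turn axes/30mm [-0.01  0.72  0.08]
shutter [0.42275491 0.03129325] -0.13872459381444555 [38.68254769 83.25049211] [214 179] [369 247]
```

View pics/e.png

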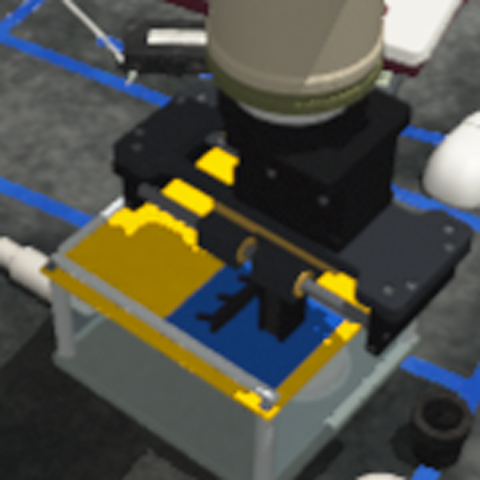

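The crop shows the closed fingers standing over the shutter just on the −y side of the lip. Lower 3 mm and push.

```bash
python3 -m crank '[{"claw":1,"dx":0,"dy":0,"dz":0.1,"ax":0,"ay":0,"az":0},{"claw":1,"dx":0,"dy":0.2,"dz":0,"ax":0,"ay":0,"az":0},{"claw":1,"dx":0,"dy":0.2,"dz":0,"ax":0,"ay":0,"az":0},{"claw":1,"dx":0,"dy":0.2,"dz":0,"ax":0,"ay":0,"az":0},{"claw":1,"dx":0,"dy":0.2,"dz":0,"ax":0,"ay":0,"az":0},{"claw":1,"dx":0,"dy":0.2,"dz":0,"ax":0,"ay":0,"az":0}]' && python3 go.py 0 78 104.5;  python3 -m crank '[{"claw":1,"dx":0,"dy":0.25,"dz":0,"ax":0,"ay":0,"az":0},{"claw":1,"dx":0,"dy":0.25,"dz":0,"ax":0,"ay":0,"az":0},{"claw":1,"dx":0,"dy":0.25,"dz":0,"ax":0,"ay":0,"az":0}]' && python3 go.py 0 78 104.5
```

```text
time: 3.43
ee_pos: [0.4398, 0.0372, 0.1167]
eef_rot: [0.07, 0.998, -0.0, 0.0]
ft_force: [0.1, -2.8, 1.5]
width: 0.0005
grip_force: 1.4
t 3.43 tips guard(mm) [  0.7   8.3 105.7] F [ 0.1 -2.8  1.5] w 0.0005
turn/6deg [-0.    0.    0.02]  shift now-axes/30mm [0.02 2.32 0.04]  after-turn axes/30mm [0.02 2.32 0.04]
time: 3.68
ee_pos: [0.443, 0.0596, 0.1166]
eef_rot: [0.07, 0.998, -0.0, 0.0]
ft_force: [0.4, -3.3, 0.7]
width: 0.0003
grip_force: 1.4
t 3.68 tips guard(mm) [  0.6  31.  105.6] F [ 0.4 -3.3  0.7] w 0.0003
turn/6deg [0.   0.   0.02]  shift now-axes/30mm [0.02 1.57 0.04]  after-turn axes/30mm [0.02 1.57 0.04]
```

```bash
python3 -m crank '[{"claw":1,"dx":0,"dy":0.3,"dz":0,"ax":0,"ay":0,"az":0},{"claw":1,"dx":0,"dy":0.3,"dz":0,"ax":0,"ay":0,"az":0},{"claw":1,"dx":0,"dy":0.3,"dz":0,"ax":0,"ay":0,"az":0},{"claw":1,"dx":0,"dy":0.2,"dz":0,"ax":0,"ay":0,"az":0},{"claw":1,"dx":0,"dy":0.1,"dz":0,"ax":0,"ay":0,"az":0},{"claw":1,"dx":0,"dy":0.1,"dz":0,"ax":0,"ay":0,"az":0}]' && python3 go.py 0 78 104.5;  python3 -m crank '[{"claw":1,"dx":0,"dy":0.1,"dz":0,"ax":0,"ay":0,"az":0},{"claw":1,"dx":0,"dy":0.1,"dz":0,"ax":0,"ay":0,"az":0}]' && python3 go.py 0 78 104.5
```

```text
time: 4.18
ee_pos: [0.4482, 0.0979, 0.1165]
eef_rot: [0.07, 0.998, -0.0, -0.0]
ft_force: [0.1, -2.9, 1.5]
width: 0.0004
grip_force: 1.3
t 4.18 tips guard(mm) [  0.3  69.7 105.5] F [ 0.1 -2.9  1.5] w 0.0004
turn/6deg [-0.   -0.    0.02]  shift now-axes/30mm [0.01 0.28 0.03]  after-turn axes/30mm [0.01 0.28 0.03]
time: 4.35
ee_pos: [0.449, 0.1035, 0.1165]
eef_rot: [0.071, 0.998, -0.0, -0.0]
ft_force: [1.2, -3.3, 0.6]
width: 0.0002
grip_force: 1.3
t 4.35 tips guard(mm) [  0.3  75.3 105.5] F [ 1.2 -3.3  0.6] w 0.0002
turn/6deg [-0.   -0.    0.01]  shift now-axes/30mm [0.01 0.09 0.03]  after-turn axes/30mm [0.01 0.09 0.03]
```

```bash
for i in 1 2 ; do python3 -m crank '[{"claw":1,"dx":0,"dy":0.08,"dz":0,"ax":0,"ay":0,"az":0},{"claw":1,"dx":0,"dy":0.08,"dz":0,"ax":0,"ay":0,"az":0}]' >/dev/null && python3 go.py 0 78 104.5; done
```

```text
t 4.52 tips guard(mm) [  0.3  80.2 105.5] F [ 0.6 -3.1  1.5] w 0.0001
turn/6deg [-0.   -0.    0.02]  shift now-axes/30mm [ 0.01 -0.07  0.03]  after-turn axes/30mm [ 0.01 -0.07  0.03]
t 4.68 tips guard(mm) [  0.3  83.3 105.4] F [ -3.2 -17.6   8.4] w 0.0004
turn/6deg [-0.02 -0.01  0.01]  shift now-axes/30mm [ 0.01 -0.18  0.03]  after-turn axes/30mm [ 0.01 -0.18  0.03]
```

The force jumped to 17.6 N, so the stop is reached. Hold briefly, back off, rise and look.

```bash
python3 -m crank '[{"claw":1,"dx":0,"dy":0,"dz":0,"ax":0,"ay":0,"az":0},{"claw":1,"dx":0,"dy":0,"dz":0,"ax":0,"ay":0,"az":0},{"claw":1,"dx":0,"dy":0,"dz":0,"ax":0,"ay":0,"az":0},{"claw":1,"dx":0,"dy":-0.3,"dz":0,"ax":0,"ay":0,"az":0},{"claw":1,"dx":0,"dy":-0.4,"dz":0,"ax":0,"ay":0,"az":0},{"claw":1,"dx":0,"dy":0,"dz":-0.9,"ax":0,"ay":0,"az":0},{"claw":1,"dx":0,"dy":0,"dz":-0.9,"ax":0,"ay":0,"az":0},{"claw":1,"dx":0,"dy":0,"dz":-0.9,"ax":0,"ay":0,"az":0}]' && python3 -m crank '[{"claw":1,"dx":0,"dy":-1,"dz":-0.8,"ax":0,"ay":0,"az":0},{"claw":1,"dx":0.8,"dy":-1,"dz":0,"ax":0,"ay":0,"az":0},{"claw":1,"dx":0,"dy":0,"dz":0,"ax":0,"ay":0,"az":0},{"claw":1,"dx":0,"dy":0,"dz":0,"ax":0,"ay":0,"az":0}]' >/dev/null; python3 go.py 0 0 110; python3 look.py w3
```

```text
time: 5.35
ee_pos: [0.4469, 0.0914, 0.1984]
eef_rot: [0.071, 0.998, 0.0, -0.0]
ft_force: [0.7, 1.2, 0.7]
width: 0.0005
grip_force: 0.0
t 5.68 tips guard(mm) [-24.    2.6 211. ] F [ 0.3  0.5 -0.4] w 0.0004
turn/6deg [ 0.02  0.01 -0.  ]  shift now-axes/30mm [-0.8  -0.09  3.37]  after-turn axes/30mm [-0.8  -0.09  3.37]
shutter [0.43992987 0.11316936] -0.14547690560028695 [48.26523376 82.74485836] [297 184] [394 237]
```

View pics/w3.png

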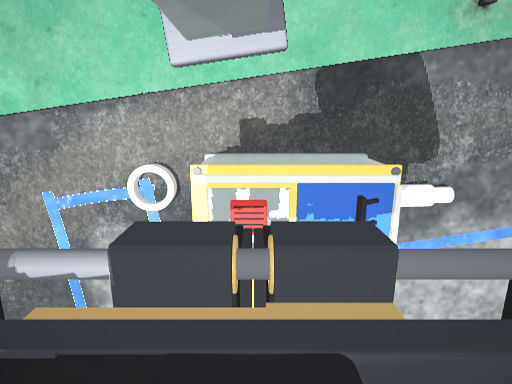

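The wrist view shows the shutter fully open at right (297–394 px) and the red pad at about (249,213), partly hidden. Shift the tool +x to see the whole window.

```bash
python3 -m crank '[{"claw":1,"dx":-1,"dy":0,"dz":-0.5,"ax":0,"ay":0,"az":0},{"claw":1,"dx":-1,"dy":0,"dz":-0.5,"ax":0,"ay":0,"az":0},{"claw":1,"dx":-0.6,"dy":0,"dz":0,"ax":0,"ay":0,"az":0},{"claw":1,"dx":0,"dy":0,"dz":0,"ax":0,"ay":0,"az":0},{"claw":1,"dx":0,"dy":0,"dz":0,"ax":0,"ay":0,"az":0}]' >/dev/null; python3 go.py 0 0 110; python3 look.py w4; python3 - <<'E'
import pickle,json
from h import *
c=pickle.load(open("w4.pkl","rb"));W=json.load(open("win.json"));u=W[2];G=np.array([[np.cos(u),-np.sin(u)],[np.sin(u),np.cos(u)]])
h=cv2.cvtColor(c["color"],cv2.COLOR_RGB2HSV)
m=cv2.inRange(h,(0,120,80),(8,255,255))|cv2.inRange(h,(172,120,80),(180,255,255))
B=big(cv2.morphologyEx(m,cv2.MORPH_CLOSE,np.ones((7,7),np.uint8)));cc,a,sz=rect(cast(c,B,.083));print("pad px",B.min(0),B.max(0),cc,a,sz,"guard rel mm",(cc-W[:2])@G*1000)
# window: non-yellow region inside guard around pad
y,b=masks(c["color"])
P=cast(c,np.argwhere(y>0)[:,::-1],.095)[:,:2];L=(P-W[:2])@G*1000
for s in(-1,1):
    q=L[(abs(L[:,0])<25)&(L[:,1]*s>20)&(L[:,1]*s<50)];print("y edge",s,np.percentile(q[:,1]*s,[1,5]),len(q))
    q=L[(abs(L[:,1])<30)&(L[:,0]*s>22)&(L[:,0]*s<45)];print("x edge",s,np.percentile(q[:,0]*s,[1,5]) if len(q) else 0,len(q))
E
```

```text
t 6.15 tips guard(mm) [ 54.8   4.6 239.5] F [-1.3  0.2 -0.3] w 0.0004
turn/6deg [-0.01 -0.01  0.02]  shift now-axes/30mm [ 1.82 -0.14  4.32]  after-turn axes/30mm [ 1.83 -0.15  4.32]
shutter [0.44940619 0.11145274] -0.14354398328110743 [68.35875865 83.13784806] [292  90] [388 167]
pad px [229 112] [264 148] [0.4390777  0.02838007] -0.13980810090394427 [33.63918898 33.34339696] guard rel mm [ 1.15481592 -0.46059586]
y edge -1 [36.30095242 36.32810249] 50
x edge -1 [36.14482356 36.14627364] 17
y edge 1 [35.50944325 35.63037438] 248
x edge 1 [29.8353128 29.8834898] 471
```

View pics/w4.png

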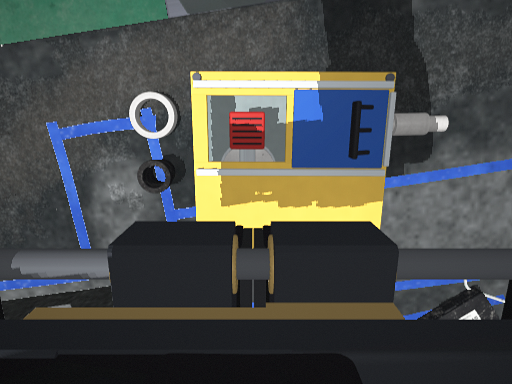

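The window and red pad are fully visible: the pad is at (246,130) px, and the window edges agree with the model to within 0.5 mm. Move over the window and down.

```bash
python3 -m crank '[{"claw":1,"dx":0.9,"dy":-0.07,"dz":0,"ax":0,"ay":0,"az":0},{"claw":1,"dx":0.9,"dy":-0.08,"dz":0,"ax":0,"ay":0,"az":0},{"claw":1,"dx":0,"dy":0,"dz":0.9,"ax":0,"ay":0,"az":0},{"claw":1,"dx":0,"dy":0,"dz":0.9,"ax":0,"ay":0,"az":0},{"claw":1,"dx":0,"dy":0,"dz":0.9,"ax":0,"ay":0,"az":0},{"claw":1,"dx":0,"dy":0,"dz":0.9,"ax":0,"ay":0,"az":0},{"claw":1,"dx":0,"dy":0,"dz":0.5,"ax":0,"ay":0,"az":0},{"claw":1,"dx":0,"dy":0,"dz":0,"ax":0,"ay":0,"az":0}]' >/dev/null; python3 go.py 0 0 88
```

```text
t 6.87 tips guard(mm) [ -2.5  -0.9 114.4] F [-0.2 -0.8  0.1] w 0.0005
turn/6deg [-0.02 -0.05  0.03]  shift now-axes/30mm [-0.09  0.03  0.88]  after-turn axes/30mm [-0.08  0.03  0.88]
```

```bash
python3 -m crank '[{"claw":1,"dx":-0.05,"dy":0.03,"dz":0.3,"ax":0,"ay":0,"az":0},{"claw":1,"dx":0,"dy":0,"dz":0.3,"ax":0,"ay":0,"az":0},{"claw":1,"dx":0,"dy":0,"dz":0.2,"ax":0,"ay":0,"az":0},{"claw":1,"dx":0,"dy":0,"dz":0.15,"ax":0,"ay":0,"az":0},{"claw":1,"dx":0,"dy":0,"dz":0.15,"ax":0,"ay":0,"az":0}]' >/dev/null; python3 go.py 0 0 68;  python3 -m crank '[{"claw":1,"dx":0,"dy":0,"dz":0.12,"ax":0,"ay":0,"az":0},{"claw":1,"dx":0,"dy":0,"dz":0.12,"ax":0,"ay":0,"az":0}]' >/dev/null; python3 go.py 0 0 68
```

```text
t 7.28 tips guard(mm) [ 2.2  0.4 84.4] F [ 0.2  0.4 -0. ] w 0.0004
turn/6deg [0.   0.   0.02]  shift now-axes/30mm [ 0.07 -0.01  0.55]  after-turn axes/30mm [ 0.07 -0.01  0.55]
t 7.45 tips guard(mm) [ 1.7  0.4 77.4] F [-5.4  0.3  7.3] w 0.0007
turn/6deg [ 0.   -0.01  0.02]  shift now-axes/30mm [ 0.06 -0.01  0.31]  after-turn axes/30mm [ 0.06 -0.01  0.31]
```

```bash
python3 -m crank '[{"claw":1,"dx":0,"dy":0,"dz":0.12,"ax":0,"ay":0,"az":0},{"claw":1,"dx":0,"dy":0,"dz":0.12,"ax":0,"ay":0,"az":0}]' >/dev/null; python3 go.py 0 0 68;  python3 -m crank '[{"claw":1,"dx":0,"dy":0,"dz":0.1,"ax":0,"ay":0,"az":0},{"claw":1,"dx":0,"dy":0,"dz":0,"ax":0,"ay":0,"az":0}]' >/dev/null; python3 go.py 0 0 68
```

```text
t 7.62 tips guard(mm) [ 1.5  0.5 70.2] F [-5.1  0.9  7.3] w 0.0005
turn/6deg [ 0.   -0.01  0.02]  shift now-axes/30mm [ 0.05 -0.02  0.07]  after-turn axes/30mm [ 0.05 -0.02  0.07]
t 7.78 tips guard(mm) [ 1.5  0.5 68.1] F [-10.5   0.1  19.2] w -0.0
turn/6deg [ 0.01 -0.02  0.02]  shift now-axes/30mm [ 0.05 -0.02  0.  ]  after-turn axes/30mm [ 0.05 -0.02  0.  ]
```

```bash
python3 -m crank '[{"claw":1,"dx":0,"dy":0,"dz":0.05,"ax":0,"ay":0,"az":0},{"claw":1,"dx":0,"dy":0,"dz":0,"ax":0,"ay":0,"az":0},{"claw":1,"dx":0,"dy":0,"dz":0,"ax":0,"ay":0,"az":0},{"claw":1,"dx":0,"dy":0,"dz":0,"ax":0,"ay":0,"az":0}]' >/dev/null; python3 go.py 0 0 68
```

```text
t 8.12 tips guard(mm) [ 1.6  0.5 67.7] F [-18.6  -1.6  40. ] w 0.0006
turn/6deg [ 0.01 -0.02  0.01]  shift now-axes/30mm [ 0.05 -0.02 -0.01]  after-turn axes/30mm [ 0.05 -0.02 -0.01]
```

The force is 40 N at 67.7 mm, so the lever is at its stop. Lift straight up and check.

```bash
python3 -m crank '[{"claw":1,"dx":0,"dy":0,"dz":-0.1,"ax":0,"ay":0,"az":0},{"claw":1,"dx":0,"dy":0,"dz":-0.4,"ax":0,"ay":0,"az":0},{"claw":1,"dx":0,"dy":0,"dz":-1,"ax":0,"ay":0,"az":0},{"claw":1,"dx":0,"dy":0,"dz":-1,"ax":0,"ay":0,"az":0},{"claw":1,"dx":0,"dy":0,"dz":-1,"ax":0,"ay":0,"az":0},{"claw":1,"dx":-0.6,"dy":0,"dz":-1,"ax":0,"ay":0,"az":0},{"claw":1,"dx":-0.6,"dy":0,"dz":-1,"ax":0,"ay":0,"az":0},{"claw":1,"dx":-0.7,"dy":0,"dz":-0.4,"ax":0,"ay":0,"az":0}]' >/dev/null;python3 -m crank '[{"claw":1,"dx":0,"dy":0,"dz":0,"ax":0,"ay":0,"az":0},{"claw":1,"dx":0,"dy":0,"dz":0,"ax":0,"ay":0,"az":0},{"claw":1,"dx":0,"dy":0,"dz":0,"ax":0,"ay":0,"az":0}]'>/dev/null; python3 go.py 0 0 110; python3 look.py w5; python3 - <<'E'
import pickle,json
from h import *
c=pickle.load(open("w5.pkl","rb"));W=json.load(open("win.json"));u=W[2];G=np.array([[np.cos(u),-np.sin(u)],[np.sin(u),np.cos(u)]])
h=cv2.cvtColor(c["color"],cv2.COLOR_RGB2HSV)
m=cv2.inRange(h,(0,120,80),(8,255,255))|cv2.inRange(h,(172,120,80),(180,255,255))
B=big(cv2.morphologyEx(m,cv2.MORPH_CLOSE,np.ones((7,7),np.uint8)))
for z in(.083,.068):
    cc,a,sz=rect(cast(c,B,z));print(z,"pad size",sz,"guard rel mm",(cc-W[:2])@G*1000)
E
```

```text
t 9.03 tips guard(mm) [ 58.3   0.3 241.8] F [-0.7 -1.   0.4] w 0.0008
turn/6deg [-0.   -0.01  0.02]  shift now-axes/30mm [ 1.94 -0.01  4.4 ]  after-turn axes/30mm [ 1.94 -0.01  4.39]
shutter [0.44919696 0.11149303] -0.14054606284200521 [67.51460788 83.27215117] [296  86] [392 162]
0.083 pad size [33.58207866 30.97259195] guard rel mm [-0.81785921 -0.35821946]
0.068 pad size [35.15120843 32.41979248] guard rel mm [-0.45978693 -0.42556099]
```

View pics/w5.png

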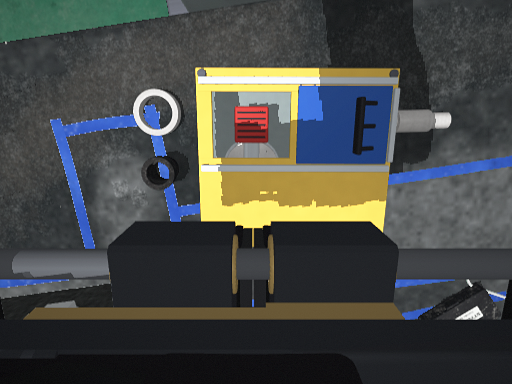

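The picture shows the shutter still open at (296–392, 86–162) px. The pad at (252,124) is smaller in a way that fits a height of 68 mm. Ring and loupe are in place and the arm is clear, so I hand in.

```bash
python3 -c "
from bench import r
print(r.close_job())"
```

```text
the job is handed in; nothing more can be done
None
```

I pushed the shutter to its stop and pressed the lever pad down to its stop, and both still looked in place in the last wrist picture. The arm was clear and the job is handed in, but no verdict came back.

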